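# Clip a tray to the bench hook and gauge its floor

## Robot

A 6-joint arm with a two-finger parallel gripper is mounted at the origin on the work surface. World frame = base frame: x ahead of the robot, y to its left, z up, the work surface at z = 0. Lengths are in mm, angles in rad, forces in N, time in s.
With the tool pointing down it reaches from about 250 to 800 mm from the base axis. Payload 8.5 kg.
Tool frame: the origin (TCP) lies midway between the tips of the shut fingers; the grasp point (between the pads) lies 19 mm behind it; z points along the fingers, y is the line along which they close (so a half turn about z gives the same grasp; the last joint's range is limited). The gripper opens to 85 mm and grips with 20 to 120 N. Pads are 22 mm wide; open, the fingers measure 114 mm over their backs; the gripper's body (76 mm by 85 mm) begins 54 mm behind the grasp point. The pads swing forward as they close: fully open they stand 13 mm farther back than shut.
Start: joints at [1.149, 0.238, -0.013, 1.319, 0, 1.571], TCP at [214.917, 478.946, 231.276] pointing down, gripper open.
Joint ranges: [-2.66, 2.66], [-1.03, 1.9], [-1.14, 1.46], [-1.82, 2.27], [-1.45, 1.34], [-3.14, 3.14]. Speed limits (rad/s): [2.22, 2.22, 2.79, 3.14, 3.14, 3.14].

## Interface

Orientations are given as a rotation vector (axis times angle).
In Python, from plant import sensors, eyes, bot gives the robot as it stands.
- The arm moves only by the shell command python3 -m handwheel 'ROWS' [OPENING] [FORCE]. ROWS is JSON, a list that holds one entry, the list of rows, each a list of 4 numbers: the shift along the world's x, y, z in mm, then the turn about the world's z in rad. In form: [[[dx, dy, dz, twist], ...]]. A call has exactly 5 rows; each row is the pose to reach, as a shift and turn from the pose commanded when the call began; what a row does not reach only later rows make up. A row lasts 1/10 s, in which the tool goes at most 50 mm and 8.59 degrees, less where a joint would pass 70% of its speed; a pose out of reach is approached as far as the arm can. A call with a gripper value outside its range is refused whole. OPENING is the gripper command: -1 is fully open, 1 is shut, values between are in proportion, set as the call begins (- or left out, the last holds). The fingers move at their own pace and stop on an object; FORCE is the grip in N (left out, the last holds). Time passes only in rows, so rows that repeat a pose let the fingers close, or fill a call up. It gives the time, the measured TCP pose, the force, the opening and the grip force at its end, in the units of the state.
- sensors.state(): the state, without advancing time (a new reading comes with each control period).
- eyes.read_camera(name): name is "scene" or "top"; returns a dict with "image" (480x640x3 uint8, blue, green, red), "range_z" (480x640 float32, mm along the optical axis (not along the pixel's ray), 0 where there is no reading), "vfov" (degrees; the focal length in pixels is half the picture's height over the tangent of half this angle, whatever the lens; pixels are square), "cx", "cy" (the principal point, pixels), "rvec" (rotation vector, rad) and "tvec" (3), from world to camera coordinates, as OpenCV has them. Camera axes: x right, y down, z forward; pixel columns grow to the right and rows downward; lengths in mm; the calibration is good to about 2 mm. A picture is of the moment at which its call begins.
- bot.finish_job(): hands the job in; it is judged then, once.
Trained networks look in the newest picture that a camera, given by its name, has taken for a name from the list of things; names that differ only in an ending like _2 or _b are one class to them, and where a whole thing is asked for, a point or a joint stands for the part that bears it (a point fixed in the world has none). Each returns a list of dicts, best first, with "confidence" (0 to 1); they miss things now and then, are a little off and sometimes report something else, mostly with a low value. They report only what shows in the picture. A call takes as long as a camera call. They do not tell look-alikes from the thing itself.
- eyes.look_for(target, camera): "bbox" ([centre column, centre row, width, height] in pixels, round what is visible of it).
- eyes.outline_of(target, camera): "pixels" (480x640 bool, what is visible of it) and "bbox" ([centre column, centre row, width, height] in pixels, round what is visible of it).
The state is a dict: "t": time; "q": joint angles; "joint_velocities": joint speeds; "joint_torque": joint torques, N m; "eef_pos": TCP position; "tcp_rot": TCP orientation; "contact_force": force on the tool from outside, world axes, zero at the start; "moment": the same for the moment, N m; "gripper_width": finger opening in mm; "gripper_force": force on a finger pad.
Only numpy, scipy, OpenCV 4.12 (cv2) and the standard library are available. Lean on these libraries where they do the work, as an engineer would, in place of code of your own. Each camera call takes 0.05 s, during which the arm holds its last target. There are 200 camera calls.

## Task

Move the spring clip from its rest onto the bench hook, so that it pinches the tray's wall and the hook's fence together, and let go of it. Then take the square-handled plunger gauge out of the tool stand and hold it upright in the tray with its tip inside the inlaid ring on the floor, pressing gently so that the plunger is about half-way in. Finish while still holding the gauge there, and leave the other tools and things where they are.

Things in the scene. Friction and masses are not known exactly. Their poses are not given: they have to be found in the camera images.
- hook: bench hook, fixed to the bench: a flat wooden board 240 x 240 mm, 12 mm thick, with an upright fence along one side. Origin at the centre of its underside (bench top); x towards the fence, y along it. The fence is 8 mm thick (x = 96 to 104 mm), 240 mm long and its top is 54 mm above the bench
- fence_top (a point): middle of the top edge of the bench hook's fence (54 mm above the bench), axes as the hook's
- tray: loose light-wood tray, 0.6 kg, lying on the bench hook and touching its fence (gap 1 mm or less): outside 150 (x) x 170 (y) x 42 mm high, walls 8 mm, floor 8 mm thick. Origin at the centre of its underside, axes as the hook's; the outer face of its +x wall (x = 75 mm) stands against the fence, and wall top and fence top are level, so wall and fence together are 16 to 17 mm thick
- mark (a point): centre of the mark on the tray's inner floor, on the floor's surface 8 mm above the tray's underside, at x = -20, y = 30 mm of the tray: an inlaid dark wooden ring, 16 mm inside and 26 mm outside diameter, with a small dot in the middle
- rest: fixed wooden rest for the clip: foot 120 x 90 x 15 mm with an upright plate 110 mm long (x), 14 mm thick (y), top 50 mm above the bench. Origin at the centre of the underside
- clip: loose steel spring clip, like a clothes peg standing jaws down, at the start on the plate of its rest with the plate's top 8 mm below the pivot. Origin at the pivot; z up, x along the pivot (16 mm wide), y the line in which it opens. Two jaws reach 32 mm below the pivot, 14 mm apart now, rubber pads on their last 14 mm; it pinches with about 8 N
- clip_grip (a point): point between the clip's two handles, 24 mm above the pivot, axes as the clip's. The handles reach 38 mm above the pivot, 50 mm apart over their tops. Squeezed along y (15 N, better 40 N) to the stop they stand upright, 30 mm apart outside, and the jaws open to 32 mm at the tips, 20 mm at 12 mm below the pivot
- stand: fixed wooden tool stand, 170 (x) x 60 (y) x 80 mm high, with three 16 mm holes right through, in a row along x, 55 mm apart. Origin at the centre of the underside. The gauge, the gouge and the awl stand in the three holes in any order
- gauge: plunger gauge, 0.1 kg, standing in a hole of the stand. Origin at the centre of the underside of its brass collar (28 mm across, 5 mm thick), which rests on the stand. Above it a square wooden handle 18 x 18 mm from 5 to 75 mm; below it a steel stem 12 mm across, 50 mm long, with a 6 mm plunger out of its end. z up, x and y square to the handle's faces, x roughly along the stand's row
- gauge_tip (a point): end of the gauge's plunger: 66 mm below the gauge's origin when free, 50 mm when pressed right in
- gauge_plunger (a joint): how far the plunger is pressed in, m: 0 free, 0.016 fully in. Spring: 1 N to start it, then 0.25 N per mm, so half-way is 3 N
- gouge: gouge in the stand, not needed: long round, slim handle 78 mm high on a brass collar. Origin at the collar's underside
- awl: awl in the stand, not needed: short handle with a thick round bulb, 58 mm high, on a brass collar. Origin at the collar's underside
- mallet: small wooden mallet lying near the robot, left of it, not needed. Origin under its handle, on the bench
- seal_blank: upright stone blank 30 x 30 x 70 mm in front of the robot, this side of the hook, not needed. Origin at its underside
- wax_jar: jar 60 mm across, 70 mm high, far left, not needed. Origin at its underside
- bead_cup: white bowl 80 mm across, 50 mm high, far right, not needed. Origin at its underside
- chisel: screwdriver-shaped hand tool lying at the right of the bench, not needed. Origin on the bench under its middle
- dust_brush: bench brush lying near the robot, right of it, not needed. Origin on the bench under its middle
Not all that is in view belongs to the job. What is shaped like the clip but blue or red is not meant.

How it is judged (in metres and radians):
On the way, in this order (a step that is already met when the one before it is completed fails the run):
1. the clip pinches tray wall and fence together and has been let go (contact force between clip and tray above 1 N and contact force between clip and hook above 1 N and contact force between the fingers and clip below 0.1 N and angle between clip's own z axis and vertical below 0.35 rad), for 0.3 s.
2. the gauge is clear of the stand, in the gripper (z of gauge_tip in the frame of stand above 0.08 m and contact force between the fingers and gauge above 1 N), for 0.1 s.
At the end, for the whole second after the job is handed in: Clip, let go, pinches tray wall and fence (over 1 N each, within 20 deg of upright). Gauge held still in the fingers within 6 deg of upright, tip within 8 mm of the ring centre on the floor, plunger 4 to 12 mm in (1 to 6 N); gauge touches only tray and fingers; arm off the tray (all of step 1 and horizontal distance between gauge_tip and mark below 0.008 m and distance between gauge_tip and mark below 0.009 m and angle between gauge's own z axis and vertical below 0.105 rad and value of joint gauge_plunger between 0.004 and 0.012 m and contact force between gauge and tray between 1 and 6 N and contact force between the fingers and gauge above 1 N and contact force between gauge and clip below 0.1 N and contact force between gauge and hook below 0.1 N and contact force between the arm and tray below 0.1 N and contact force between gauge and stand below 0.1 N and angle between tray's own z axis and vertical below 0.05 rad and linear speed of gauge below 0.02 m/s); the arm keeps its last pose, push and grip.
It fails at once if the gauge is driven hard into the tray (over 15 N) (contact force between gauge and tray above 15 N).
It fails at once if another tool or thing on the bench is displaced by more than 30 mm (distance of any of gouge, awl, mallet, seal_blank, wax_jar, bead_cup, chisel, dust_brush from where it was at the start of the episode above 0.03 m).
It also fails if it takes over 51 s, if anything falls off the work surface, if the arm or the gripper's body presses on something with over 40 N, if the wrist force passes 120 N, or if a joint passes its speed limit or range.

## Working session

There is one attempt and no reset: what is moved stays moved. The work goes in short steps, Python scripts to look and compute and a shell command to move; the robot and the scene stay as the last step left them, time stands still between calls to the robot, and variables do not carry over. Pictures are saved under pics/ and viewed, at most 10 in all, crops included, and the job is handed in when it is done.

```bash
ls; mkdir -p pics; cat > h.py <<'E'
import numpy as np, cv2
from plant import sensors, eyes, bot
def cam(name):
    c=eyes.read_camera(name); c['f']=240/np.tan(np.radians(c['vfov'])/2)
    c['R']=cv2.Rodrigues(np.array(c['rvec'],float))[0]; c['t']=np.array(c['tvec'],float).ravel(); return c
def cloud(c):
    v,u=np.mgrid[:480,:640]; z=c['range_z']
    p=np.stack([(u-c['cx'])/c['f']*z,(v-c['cy'])/c['f']*z,z],-1)
    w=(p-c['t'])@c['R']; w[z==0]=np.nan; return w
def px(c,P):
    q=np.atleast_2d(P)@c['R'].T+c['t']; return q[:,:2]/q[:,2:]*c['f']+[c['cx'],c['cy']]
E
python3 - <<'E'
from h import *
for n in ['top','scene']:
    c=cam(n); cv2.imwrite(f'pics/{n}0.png',c['image']); W=cloud(c); np.savez(f'{n}0.npz',W=W,im=c['image'])
    print(n,c['vfov'],c['cx'],c['cy'],-c['R'].T@c['t'],c['R'][2], np.isnan(W).mean())
    for t in ['hook','tray','rest','clip','stand','gauge','gouge','awl','mark','seal_blank']:
        for d in eyes.outline_of(t,n)[:3]:
            m=d['pixels']; p=W[m]; p=p[~np.isnan(p[:,0])]
            print(t,round(d['confidence'],2),np.round(d['bbox']), np.round(np.median(p,0)) if len(p) else '', np.round(np.percentile(p,[2,98],axis=0)).tolist() if len(p) else '')
print(sensors.state())
E
```

```text
pics
top 57.03493665514756 320.8642190211724 240.6583336961407 [ 283.01191093  -76.25363395 1142.73238578] [ 0.18878208 -0.01578622 -0.98189211] 0.004108072916666667
hook 0.57 [289. 226. 112. 105.] [485.  46.  12.] [[413.0, -132.0, 4.0], [659.0, 120.0, 55.0]]
tray 0.93 [299. 221.  72.  72.] [558. -39.  21.] [[473.0, -124.0, 16.0], [633.0, 45.0, 57.0]]
rest 0.57 [400. 238.  47.  56.] [ 500. -297.   16.] [[446.0, -356.0, 1.0], [570.0, -251.0, 53.0]]
clip 0.65 [454. 183.  15.  19.] [ 649. -439.   36.] [[630.0, -456.0, -2.0], [673.0, -419.0, 67.0]]
clip 0.56 [450. 280.  21.  15.] [ 397. -421.   38.] [[386.0, -438.0, 1.0], [409.0, -392.0, 66.0]]
clip 0.54 [401. 338.  68.  58.] [ 266. -311.   18.] [[197.0, -374.0, 1.0], [313.0, -217.0, 23.0]]
stand 0.6 [147. 222.  44.  72.] [528. 323.  77.] [[454.0, 312.0, 1.0], [623.0, 373.0, 84.0]]
gauge 0.7 [141. 193.  17.  20.] [590. 337. 124.] [[582.0, 331.0, 79.0], [604.0, 354.0, 160.0]]
gouge 0.54 [133. 236.  17.  14.] [482. 341. 138.] [[473.0, 335.0, 83.0], [495.0, 355.0, 158.0]]
gouge 0.41 [140. 194.  17.  19.] [590. 336. 124.] [[584.0, 331.0, 82.
[... 2332 characters left out ...]
ay([ 1.14898857e+00,  2.38213858e-01, -1.35080532e-02,  1.31921856e+00,
        3.56632040e-06,  1.57078579e+00]), 'joint_velocities': array([ 8.18458025e-04,  5.79353252e-04, -2.32146150e-04,  1.01061454e-03,
        6.64594511e-04, -4.62294370e-05]), 'joint_torque': array([-1.19922508e-03, -5.38593900e+01,  3.46698654e+01,  2.94063313e-03,
       -8.89209355e-05,  2.86538784e-05]), 'eef_pos': array([214.91653594, 478.93324601, 231.2658073 ]), 'tcp_rot': array([-6.57649823e-01, -3.07195207e+00,  2.20232904e-04]), 'contact_force': array([ 0.53509601,  0.13009775, -0.32136207]), 'moment': array([ 0.01882545, -0.00913365, -0.03634259]), 'gripper_force': 0.0, 'gripper_width': 85.46900139369308}
```

```bash
python3 - <<'E'
from h import *
d=np.load('scene0.npz'); im=d['im']; W=d['W']
cv2.imwrite('pics/a.png',cv2.resize(im[130:370,130:630],(800,384),interpolation=3))
cv2.imwrite('pics/b.png',cv2.resize(im[215:300,190:420],(800,296),interpolation=3))
for n in ['scene','top']:
    d=np.load(n+'0.npz');W=d['W'];X,Y,Z=W[...,0],W[...,1],W[...,2]
    def fit(nm,m):
        p=W[m]; r=cv2.minAreaRect(p[:,:2].astype(np.float32)); print(n,nm,len(p),np.round(r[0],1),np.round(r[1],1),round(r[2],1),'z',np.round(np.percentile(p[:,2],[5,50,95]),1), 'mean',np.round(p.mean(0),1))
    with np.errstate(invalid='ignore'):
        B=lambda x0,x1,y0,y1,z0,z1:(X>x0)&(X<x1)&(Y>y0)&(Y<y1)&(Z>z0)&(Z<z1)
        fit('wall+fence tops',B(400,690,-150,140,48,60))
        fit('hook all',B(400,690,-150,140,8,60))
        fit('floor',B(480,620,-120,40,16,24))
        fit('plate top',B(440,590,-370,-240,46,55))
        fit('clip',B(490,560,-350,-280,60,105))
        fit('clip top',B(490,560,-350,-280,84,105))
        fit('clip low',B(490,560,-350,-280,54,75))
        fit('gauge top',B(570,620,310,370,150,170))
        fit('gauge handle',B(570,620,310,370,95,170))
        fit('gauge all',B(560,630,310,370,84,170))
        fit('stand top',B(440,640,290,380,76,82))
E
```

```text
scene wall+fence tops 1692 [524.9  -6. ] [239.3 240.6] 78.0 z [49.8 54.8 57.6] mean [581.  -36.4  54.5]
scene hook all 10737 [532.1  -7.7] [239.9 257.1] 78.1 z [10.9 20.1 55.6] mean [552.8  -9.6  24.4]
scene floor 3234 [546.7 -35.3] [164.  122.7] 78.3 z [18.4 21.1 23.4] mean [548.2 -38.2  21. ]
scene plate top 258 [ 507.9 -303.9] [ 25. 111.] 64.6 z [46.9 51.2 54. ] mean [ 508.7 -305.3   50.9]
scene clip 198 [ 526.3 -313.8] [50.4 20.2] 70.3 z [61.1 70.  93.1] mean [ 524.4 -317.9   74.3]
scene clip top 53 [ 524.9 -313.4] [50.4 16.5] 69.3 z [85.  90.3 94. ] mean [ 524.  -317.8   90.1]
scene clip low 137 [ 524.2 -314. ] [60.2 40.6] 4.5 z [54.6 63.7 73. ] mean [ 525.2 -316.3   64. ]
scene gauge top 99 [594.4 341.2] [16.5 18.7] 1.9 z [151.  156.2 160.6] mean [595.3 339.9 156.2]
scene gauge handle 330 [594.2 341.1] [18.2 18.9] 3.7 z [ 99.1 134.7 159.1] mean [597.  338.2 132.9]
scene gauge all 402 [603.3 342. ] [52.7 38.1] 85.5 z [ 85.2 126.5 158.5] mean [597.3 338.  124.8]
scene stand top 1254 [538.2 344.4] [ 63.3 173. ] 87.2 z [77.4 80.  81.8] mean [548.  336.7  79.9]
top wall+fence tops 1
[... 336 characters left out ...]
.3] mean [ 504.3 -303.2   50.3]
top clip 123 [ 526.2 -311.9] [49.8 20.4] 73.8 z [60.8 68.5 92.5] mean [ 524.4 -313.8   73.5]
top clip top 34 [ 525.9 -312.1] [49.  15.4] 68.1 z [84.7 90.  93.9] mean [ 525.  -314.1   89.5]
top clip low 100 [ 525.2 -311.2] [34.2 60.7] 88.1 z [55.  62.5 71.8] mean [ 524.  -312.4   62.8]
top gauge top 66 [593.9 341.3] [19.  17.1] 7.0 z [151.2 155.7 160.3] mean [593.4 341.  155.6]
top gauge handle 176 [594.  341.8] [19.1 18.8] 2.9 z [ 99.3 139.2 158.6] mean [591.8 339.  134.8]
top gauge all 212 [592.9 332. ] [38.8 55.8] 84.5 z [ 85.4 130.  158.3] mean [591.7 338.4 126.7]
top stand top 975 [539.7 345.1] [ 62.3 171.2] 87.7 z [76.8 79.5 81.6] mean [533.4 340.1  79.4]
```

View pics/a.png

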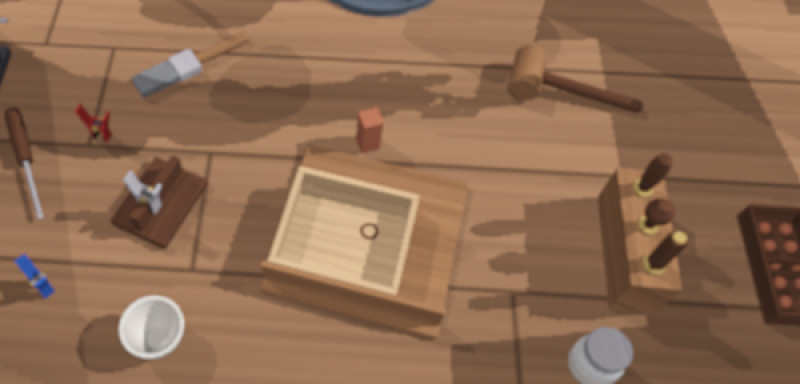

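View pics/b.png

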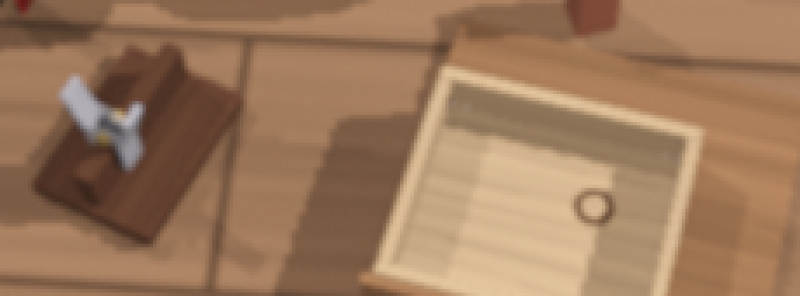

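View pics/top0.png

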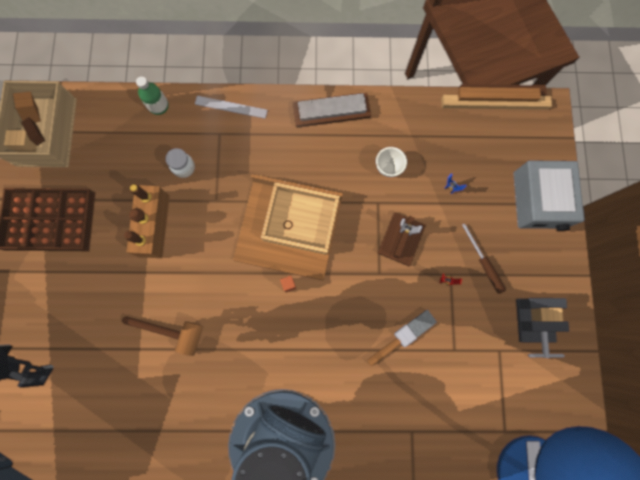

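The scene crop shows the steel clip on the rest at about (145,195) in crop a (pixels (221,250) in the scene picture). The ring is at (369,231) in the crop, and the fence is on the far (+x) side. The square-handled gauge is the stand's outermost tool at (594,341) mm. The red and blue look-alikes lie elsewhere. Next I refine the poses.

```bash
cat > m.py <<'E'
from h import *
th=np.radians(-11.9); ex=np.array([np.cos(th),np.sin(th)]); ey=np.array([-ex[1],ex[0]]); H0=np.array([541.1,-8.5])
def hk(P): d=P[...,:2]-H0; return np.stack([d@ex,d@ey],-1)
def wd(h): return H0+h[0]*ex+h[1]*ey
E
python3 - <<'E'
from m import *
for n in ['scene','top']:
    d=np.load(n+'0.npz');W=d['W'];Z=W[...,2];h=hk(W);X,Y=h[...,0],h[...,1]
    im=d['im'].astype(int)
    P=lambda a:np.round(np.percentile(a,[1,10,50,90,99]),1)
    with np.errstate(invalid='ignore'):
        r=(Z>51.5)&(Z<60)
        for y0,y1 in [(-60,-30),(-30,0),(0,30)]:
            m=r&(Y>y0)&(Y<y1)&(X>75)&(X<115); print(n,'wall+fence',y0,m.sum(),X[m].mean().round(1),P(X[m]),Z[m].mean().round(1))
        m=r&(Y>70)&(Y<118)&(X>75)&(X<115); print('fence only',m.sum(),X[m].mean().round(1),P(X[m]))
        m=r&(X>80)&(X<110)&(abs(Y)<140);print('fence y',P(Y[m]))
        m=r&(X>-30)&(X<60)&(abs(Y)<140);print('tray side walls y',P(Y[m]))
        m=r&(X<-30)&(X>-80)&(abs(Y)<140);print('tray -x wall',P(X[m]),P(Y[m]), np.polyfit(Y[m],X[m],1).round(4))
        m=(Z>16)&(Z<25)&(abs(X-0)<40)&(abs(Y-5)<30)
        g=im.sum(-1); med=cv2.medianBlur(g.clip(0,765).astype(np.float32)/3,5) if 0 else g
        q=m&(im[...,2]<0.75*np.median(im[...,2][m])); 
        print('dark',q.sum(),np.round(np.median(h[q],0),1),np.round(h[q].mean(0),1),h[q].std(0).round(1))
        # rest plate & clip
        dx=W[...,:2]-np.array([525,-313]); 
        m=(Z>47)&(Z<54)&(np.hypot(dx[...,0],dx[...,1])<80)&(W[...,0]<590)
        p=W[m][:,:2]; c,e,_=np.linalg.svd(p-p.mean(0)) if 0 else (0,0,0)
        w,v=np.linalg.eigh(np.cov(p.T)); print('plate',p.mean(0).round(1),np.degrees(np.arctan2(v[1,1],v[0,1])).round(1))
        m=(Z>80)&(Z<105)&(np.hypot(dx[...,0],dx[...,1])<45)
        p=W[m]; w,v=np.linalg.eigh(np.cov(p[:,:2].T)); a=v[:,1]; s=(p[:,:2]-[525,-313])@a; t=(p[:,:2]-[525,-313])@v[:,0]
        print('clip dir',np.degrees(np.arctan2(a[1],a[0])).round(1),'s',s.min().round(1),s.max().round(1),'t',t.min().round(1),t.max().round(1),'ctr',(np.array([525,-313])+a*(s.min()+s.max())/2+v[:,0]*(t.min()+t.max())/2).round(1),P(p[:,2]))
E
```

```text
scene wall+fence -60 114 95.0 [ 85.4  87.9  95.7 102.1 103.2] 54.8
scene wall+fence -30 114 94.9 [ 86.3  87.8  94.4 101.7 103.4] 55.1
scene wall+fence 0 120 95.1 [ 86.2  88.1  95.  102.4 103.2] 54.8
fence only 98 99.0 [ 94.5  95.7  99.4 102.3 103. ]
fence y [-115.9  -98.4  -11.4   79.2  115.3]
tray side walls y [-114.3 -112.7   47.4   53.8   55.1]
tray -x wall [-56.8 -54.8 -50.4 -41.3 -32.2] [-113.6 -107.   -32.2   48.5   54.6] [ 3.50000e-03 -4.92573e+01]
dark 13 [3.1 9.2] [0.9 8.8] [5.9 1.7]
plate [ 508.1 -305.5] 158.2
clip dir 67.5 s -25.8 24.6 t -9.4 7.6 ctr [ 525.6 -313.9] [80.3 82.4 89.2 93.5 94.6]
top wall+fence -60 65 94.8 [ 87.1  89.1  94.8 101.5 102.9] 54.4
top wall+fence -30 65 94.6 [ 86.9  87.9  95.1 101.2 102.4] 54.5
top wall+fence 0 68 94.5 [ 86.2  87.8  94.5 101.9 103.3] 54.3
fence only 52 99.3 [ 94.6  96.4  99.3 102.8 103.9]
fence y [-115.7  -96.8  -12.9   77.9  115.6]
tray side walls y [-112.9 -111.5 -105.6   54.9   56.3]
tray -x wall [-55.4 -54.5 -50.8 -42.5 -32.5] [-111.8 -103.4  -30.7   50.1   55.9] [ 7.10000e-03 -4.94475e+01]
dark 4 [-3.6 10.1] [-3.7 10.5] [3.9 1.7]
plate [ 504.2 -303.2] 157.5
clip dir 68.7 s -23.4 25.7 t -8.4 7.4 ctr [ 525.8 -312.1] [80.7 82.4 89.3 92.9 94.5]
```

```bash
python3 -m handwheel '[[[18,-46,0,0],[36,-92,0,0],[54,-138,0,0],[72,-184,0,0],[90,-230,0,0.037]]]' -1 50; python3 -c "
from h import *; print(sensors.state()['q'])"
```

```text
t: 1.6
eef_pos: [305.1, 247.3, 231.4]
tcp_rot: [0.599, 3.083, 0.001]
contact_force: [1.2, -0.1, -0.5]
gripper_width: 85.2
gripper_force: 0.0
[ 6.81190157e-01  1.03197951e-02 -2.82539381e-01  1.27732493e+00
 -1.57421958e-04  1.06498571e+00]
```

```bash
python3 -m handwheel '[[[18,-46,0,0],[36,-92,0,0],[54,-138,0,0],[72,-184,0,0],[90,-230,0,0]]]' | head -0; python3 -m handwheel '[[[18,-46,0,0],[36,-92,0,0],[54,-138,0,0],[72,-184,0,0],[90,-230,0,0]]]'; python3 -m handwheel '[[[20,-46,-15,0],[41,-102,-35,0],[41,-102,-70,0],[41,-102,-80,0],[41,-102,-80,0]]]' ; python3 -c "
from h import *; print(sensors.state()['q'])"
```

```text
t: 2.6
eef_pos: [485.3, -213.3, 231.4]
tcp_rot: [0.601, 3.083, -0.0]
contact_force: [2.4, 2.0, 0.9]
gripper_width: 85.5
gripper_force: 0.0
t: 3.1
eef_pos: [524.5, -312.3, 149.4]
tcp_rot: [-0.601, -3.079, -0.002]
contact_force: [-0.0, 0.5, 0.6]
gripper_width: 85.3
gripper_force: 0.0
[-5.37099623e-01  4.22608956e-01  4.67732484e-02  1.19945114e+00
  7.71648694e-05 -1.51663681e-01]Exception ignored on flushing sys.stdout:
BrokenPipeError: [Errno 32] Broken pipe
```

```bash
python3 -m handwheel '[[[0,0,-30,0],[0,0,-60,0],[0,0,-80,0],[0,0,-90,0],[0,0,-90,0]]]'; python3 -m handwheel '[[[0,0,0,0],[0,0,0,0],[0,0,0,0],[0,0,0,0],[0,0,0,0]]]' 1 50;python3 -m handwheel '[[[0,0,0,0],[0,0,0,0],[0,0,0,0],[0,0,0,0],[0,0,0,0]]]'
```

```text
t: 3.6
eef_pos: [525.9, -312.2, 61.8]
tcp_rot: [-0.599, -3.084, -0.0]
contact_force: [0.7, -0.6, -0.9]
gripper_width: 85.6
gripper_force: 0.0
t: 4.1
eef_pos: [527.7, -313.3, 64.4]
tcp_rot: [0.599, 3.079, -0.0]
contact_force: [-0.2, 4.0, 18.5]
gripper_width: 28.1
gripper_force: 49.8
t: 4.6
eef_pos: [527.7, -313.3, 64.4]
tcp_rot: [0.599, 3.079, -0.001]
contact_force: [-0.8, 3.6, 19.1]
gripper_width: 28.3
gripper_force: 49.7
```

```bash
python3 -m handwheel '[[[0,0,5,0],[0,0,25,0],[0,0,45,0],[0,0,65,0],[0,0,65,0]]]'; python3 - <<'E'
from h import *
for n in ['scene','top']:
    c=cam(n);W=cloud(c);np.savez(n+'1.npz',W=W,im=c['image'])
    im=c['image']; u,v=px(c,[525,-313,110])[0].astype(int)
    cv2.imwrite(f'pics/{n}1.png',cv2.resize(im[v-40:v+40,u-50:u+50],(400,320),interpolation=3))
a=cv2.imread('pics/scene1.png');b=cv2.imread('pics/top1.png');cv2.imwrite('pics/lift.png',np.hstack([a,b]))
E
```

```text
t: 5.1
eef_pos: [527.2, -314.0, 129.3]
tcp_rot: [0.6, 3.079, -0.003]
contact_force: [1.4, 0.3, -0.5]
gripper_width: 28.1
gripper_force: 50.1
```

View pics/lift.png

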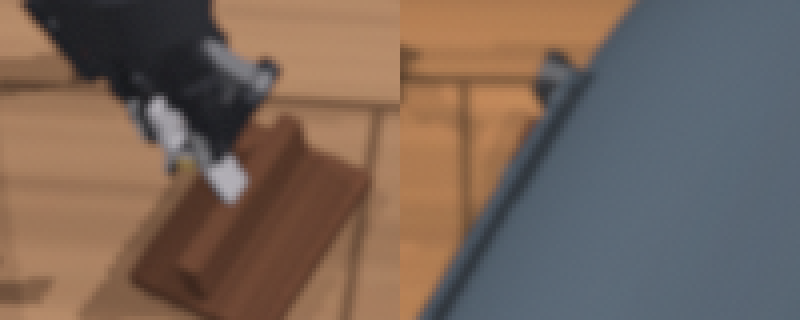

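```bash
python3 -m handwheel '[[[10,24,0,-0.14],[20,48,0,-0.28],[30,72,0,-0.42],[40,96,0,-0.56],[50,120,0,-0.70]]]' >/dev/null; python3 -m handwheel '[[[10,24,0,-0.14],[20,48,0,-0.28],[30,72,0,-0.42],[40,96,0,-0.56],[48,122,0,-0.693]]]'>/dev/null; python3 -m handwheel '[[[0,0,0,0],[0,0,0,0],[0,0,0,0],[0,0,0,0],[0,0,0,0]]]'; cat > lk.py <<'E'
from m import *
import sys
k=sys.argv[1]; c=cam('scene');W=cloud(c);np.savez(f'scene{k}.npz',W=W,im=c['image'])
im=c['image']; u,v=px(c,[625,-72,90])[0].astype(int)
cv2.imwrite(f'pics/s{k}.png',cv2.resize(im[v-50:v+50,u-60:u+60],(720,600),interpolation=3))
e=np.array(sensors.state()['eef_pos']); print('tcp hook',hk(e),e[2])
E
python3 lk.py 2;  python3 - <<'E'
from m import *
W=np.load('scene2.npz')['W'];h=hk(W);X,Y,Z=h[...,0],h[...,1],W[...,2]
s=np.array([62,-100]);
with np.errstate(invalid='ignore'):
  for z0 in range(84,150,6):
    m=(Z>z0)&(Z<z0+6)&(abs(X-95)<60)&(abs(Y+45)<14)
    if m.sum(): print(z0,m.sum(),np.round(np.percentile(X[m],[0,10,50,90,100]),1),np.round(np.percentile(Y[m],[0,50,100]),1))
E
```

```text
t: 6.7
eef_pos: [623.6, -71.9, 126.2]
tcp_rot: [-2.439, -1.979, 0.0]
contact_force: [-0.1, 0.0, -0.5]
gripper_width: 28.5
gripper_force: 50.1
tcp hook [ 93.91344923 -44.91613697] 126.2912691271938
90 16 [ 77.9 110.3 113.2 114.8 114.9] [-52.  -43.3 -36.6]
96 20 [ 79.4 109.3 111.9 113.4 114.7] [-52.5 -44.2 -36.5]
102 15 [ 78.6  91.4 110.3 111.8 112.8] [-52.7 -42.3 -36.5]
108 9 [ 79.9 102.3 109.5 111.6 111.6] [-50.2 -38.8 -36.6]
114 7 [ 80.7  84.9  98.  107.5 108.1] [-37.9 -36.8 -35. ]
120 10 [87.  88.  93.5 96.1 97.6] [-38.1 -36.7 -34.9]
126 1 [113.5 113.5 113.5 113.5 113.5] [-38.1 -38.1 -38.1]
132 1 [113.7 113.7 113.7 113.7 113.7] [-36.2 -36.2 -36.2]
138 2 [108.1 108.7 111.  113.3 113.8] [-36.2 -36.  -35.9]
144 2 [106.7 107.5 110.8 114.  114.9] [-36.3 -36.2 -36.1]
```

View pics/s2.png

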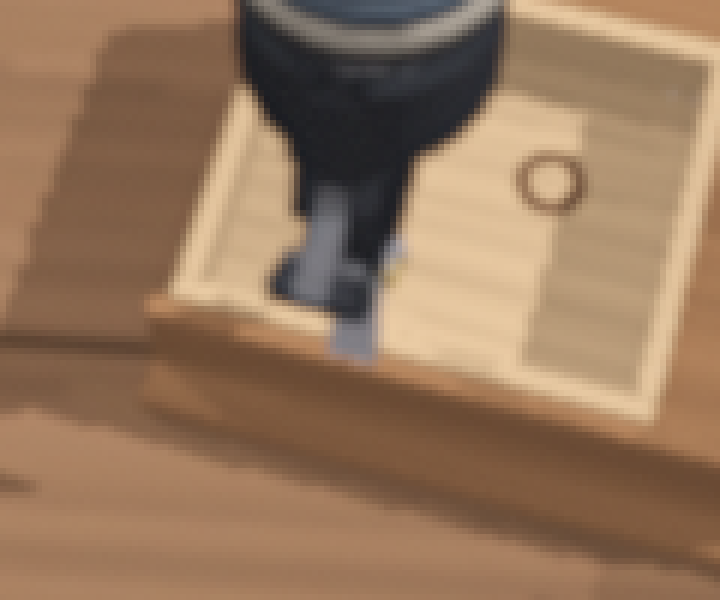

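The clip is held upright above the wall. Its jaws are centred at about hook x 96, and wall plus fence at about 95, so I shift −1 mm along x and descend.

```bash
python3 -m handwheel '[[[-1,0,0,0],[-1,0,-15,0],[-1,0,-30,0],[-1,0,-40,0],[-1,0,-40,0]]]'; python3 -m handwheel '[[[0,0,-5,0],[0,0,-10,0],[0,0,-15,0],[0,0,-15,0],[0,0,-15,0]]]'
```

```text
t: 7.25
eef_pos: [621.9, -71.0, 84.9]
tcp_rot: [-2.438, -1.979, 0.003]
contact_force: [0.0, -0.2, 0.4]
gripper_width: 28.4
gripper_force: 50.1
t: 7.75
eef_pos: [622.9, -71.0, 71.3]
tcp_rot: [-2.439, -1.98, 0.0]
contact_force: [-0.7, -0.3, -0.4]
gripper_width: 28.0
gripper_force: 50.1
```

```bash
python3 lk.py 3;  python3 - <<'E'
from m import *
W=np.load('scene3.npz')['W'];h=hk(W);X,Y,Z=h[...,0],h[...,1],W[...,2]
with np.errstate(invalid='ignore'):
  for z0 in range(30,80,4):
    m=(Z>z0)&(Z<z0+4)&(abs(X-95)<60)&(abs(Y+45)<9)
    if m.sum(): print(z0,m.sum(),np.round(np.percentile(X[m],[0,10,50,90,100]),1),np.round(np.percentile(Y[m],[0,50,100]),1))
E
```

```text
tcp hook [ 93.06985024 -44.31984845] 71.45361814915238
34 5 [111.7 112.1 112.9 113.1 113.2] [-51.4 -42.8 -36.4]
38 9 [110.3 111.2 113.1 114.3 114.4] [-49.6 -43.6 -38.5]
42 10 [109.1 109.8 111.7 112.3 113.2] [-51.4 -45.6 -36.8]
46 6 [109.2 109.8 110.7 111.8 112.4] [-49.9 -41.3 -37.1]
50 6 [106.8 107.2 108.  110.  110.1] [-41.7 -39.  -36.3]
54 2 [96.9 97.1 98.1 99.  99.2] [-36.9 -36.6 -36.3]
58 3 [ 96.6  98.8 107.7 108.1 108.2] [-38.2 -37.1 -36.2]
62 2 [ 96.4  97.4 101.5 105.5 106.6] [-37.3 -36.9 -36.6]
66 2 [89.1 89.3 90.2 91.1 91.4] [-37.2 -36.9 -36.6]
```

View pics/s3.png

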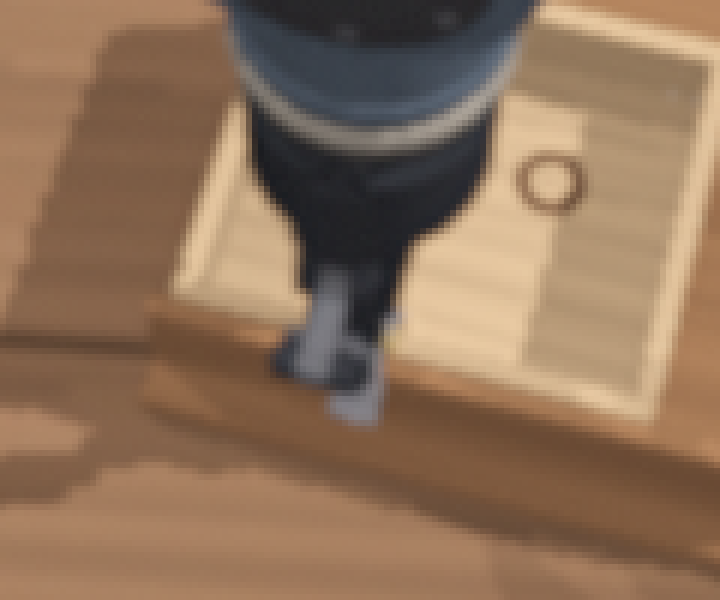

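```bash
python3 -m handwheel '[[[0,0,0,0],[0,0,0,0],[0,0,0,0],[0,0,0,0],[0,0,0,0]]]' -1;python3 -m handwheel '[[[0,0,10,0],[0,0,40,0],[0,0,80,0],[0,0,120,0],[0,0,160,0]]]'; python3 -m handwheel '[[[-20,45,0,0],[-40,90,0,0],[-60,135,0,0],[-80,180,0,0],[-80,180,0,0]]]'; python3 lk.py 4;  python3 - <<'E'
from m import *
W=np.load('scene4.npz')['W'];h=hk(W);X,Y,Z=h[...,0],h[...,1],W[...,2]
P=lambda a:np.round(np.percentile(a,[2,50,98]),1)
with np.errstate(invalid='ignore'):
  for z0 in range(34,110,6):
    m=(Z>z0)&(Z<z0+6)&(abs(X-95)<60)&(abs(Y+45)<11)
    if m.sum(): print(z0,m.sum(),P(X[m]),P(Y[m]))
  r=(Z>51.5)&(Z<60); m=r&(X>-30)&(X<60)&(abs(Y)<140);print('side walls y',P(Y[m]))
  m=r&(X<-30)&(X>-80)&(abs(Y)<140);print('-x wall',P(X[m]))
E
```

```text
t: 8.3
eef_pos: [622.9, -71.1, 71.3]
tcp_rot: [-2.439, -1.98, -0.0]
contact_force: [-0.3, -0.1, -0.3]
gripper_width: 85.3
gripper_force: 0.0
t: 8.8
eef_pos: [622.6, -71.0, 233.8]
tcp_rot: [2.439, 1.98, 0.001]
contact_force: [0.5, -0.5, -0.6]
gripper_width: 85.5
gripper_force: 0.0
t: 9.3
eef_pos: [540.6, 113.4, 232.6]
tcp_rot: [-2.433, -1.986, -0.002]
contact_force: [0.3, -0.2, 0.5]
gripper_width: 85.1
gripper_force: 0.0
tcp hook [-24.03873844 117.51683019] 232.48223886588696
34 5 [101.7 102.8 107.3] [-53.4 -38.  -34.9]
40 10 [101.9 108.1 109.7] [-53.6 -44.3 -35.4]
46 17 [ 95.4 107.4 109.4] [-54.7 -46.2 -35.4]
52 18 [ 89.5 106.9 108.8] [-53.6 -39.2 -34.4]
58 12 [ 87.6 107.  108. ] [-51.4 -44.8 -36.7]
64 20 [ 80.3  84.8 108.2] [-52.9 -40.7 -34.9]
70 65 [ 79.3  91.8 107.4] [-53.6 -43.9 -34.8]
76 31 [ 76.8  80.3 110.9] [-51.6 -44.  -36.2]
82 22 [ 75.5  77.9 112. ] [-51.9 -44.  -36.4]
88 22 [ 73.2  75.9 113.5] [-52.  -42.5 -36.7]
94 21 [ 70.6  75.1 114.6] [-51.7 -45.3 -37.5]
100 34 [ 69.3  75.6 115.8] [-51.8 -45.  -36.9]
106 3 [113.6 114.1 114.9] [-45.1 -41.5 -39.7]
side walls y [-114.    47.5   55. ]
-x wall [-55.4 -49.9 -32.9]
```

View pics/s4.png

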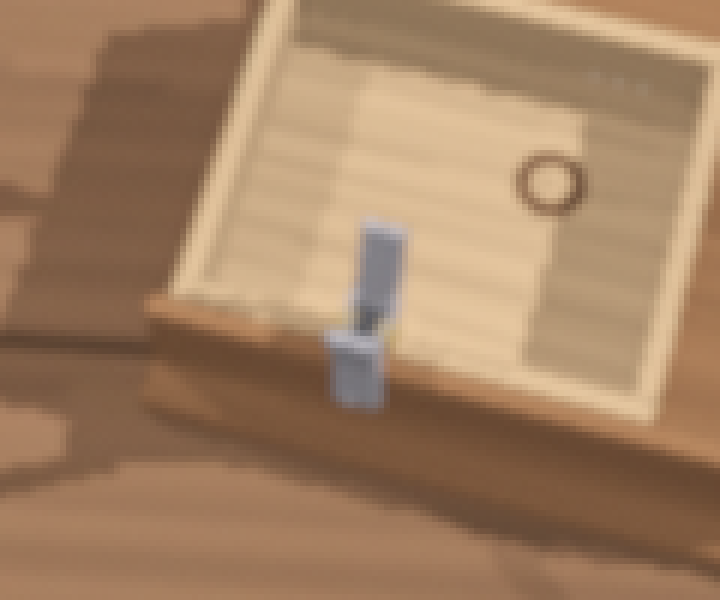

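The clip stands upright and pinches wall and fence, and it has been let go. The ring shows at crop (551,184). Next is the gauge, with the fingers closing along y to stay clear of the awl.

```bash
python3 -m handwheel '[[[4,18,0,0.14],[8,36,0,0.28],[12,54,0,0.42],[16,72,0,0.56],[20,90,0,0.70]]]' >/dev/null; python3 -m handwheel '[[[4,18,0,0.14],[8,36,0,0.28],[12,54,0,0.42],[16,72,0,0.56],[20,90,0,0.70]]]'>/dev/null; python3 -m handwheel '[[[4,18,0,0.14],[10,40,0,0.28],[12,50,0,0.42],[12,50,0,0.44],[12,50,0,0.44]]]'; python3 - <<'E'
from m import *
c=cam('scene'); u,v=px(c,[625,-72,90])[0].astype(int)
rp=np.array([u-60+551/6-.4, v-50+184/6-.4]); W=np.load('scene4.npz')['W']
im=np.load('scene4.npz')['im']
uu,vv=rp.astype(int); win=im[vv-9:vv+10,uu-9:uu+10,2].astype(float)
wgt=np.clip(np.median(win)*.85-win,0,None)
print(rp,W[vv,uu],hk(W[vv,uu]))
ray=c['R'].T@np.array([(rp[0]-c['cx'])/c['f'],(rp[1]-c['cy'])/c['f'],1]); o=-c['R'].T@c['t']
P=o+ray*((20-o[2])/ray[2]); print('ring',P,hk(P)); print(wd((0,1)),wd((-.5,1)))
for t in ['gauge']:
  d=eyes.outline_of(t,'scene')[0]; print(d['confidence'],d['bbox'])
s=sensors.state(); print(s['q'],s['eef_pos'])
W=cloud(c);X,Y,Z=W[...,0],W[...,1],W[...,2]
with np.errstate(invalid='ignore'): m=(abs(X-594)<13)&(abs(Y-341)<13)&(Z>100)&(Z<162)
print(m.sum(),[np.round(np.percentile(q[m],[2,50,98]),1) for q in (X,Y,Z)])
E
```

```text
t: 10.85
eef_pos: [595.3, 338.0, 231.3]
tcp_rot: [0.092, -3.14, 0.001]
contact_force: [0.0, -0.1, -0.6]
gripper_width: 85.3
gripper_force: 0.0
[360.43333333 274.26666667] [541.13392985  -9.32379346  22.48319994] [ 0.20307032 -0.79909283]
ring [540.46091244  -8.21382909  20.        ] [-0.68436256  0.14823827]
[541.30620419  -7.52149101] [540.81694969  -7.41838892]
0.76 [546.8, 289.6, 29.1, 28.6]
[ 5.16395583e-01  5.26400065e-01  4.30967113e-01  1.47541727e+00
 -3.29181362e-04  4.58327901e-01] [595.15750689 337.80573968 231.54236019]
308 [array([585.7, 599.1, 602.8]), array([331.7, 336. , 350.3]), array([101.4, 137.9, 159.9])]
```

```bash
python3 -m handwheel '[[[-1,3,-30,0],[-1,3,-70,0],[-1,3,-100,0],[-1,3,-120,0],[-1,3,-126,0]]]'; python3 -m handwheel '[[[0,0,0,0],[0,0,0,0],[0,0,0,0],[0,0,0,0],[0,0,0,0]]]' 1 40;python3 -m handwheel '[[[0,0,0,0],[0,0,0,0],[0,0,0,0],[0,0,0,0],[0,0,0,0]]]'
```

```text
t: 11.45
eef_pos: [592.8, 340.3, 103.1]
tcp_rot: [0.093, -3.137, 0.003]
contact_force: [-0.4, -0.2, 1.0]
gripper_width: 85.0
gripper_force: 0.0
t: 11.95
eef_pos: [594.3, 342.2, 106.1]
tcp_rot: [-0.098, 3.139, 0.001]
contact_force: [0.4, 1.8, 3.9]
gripper_width: 17.6
gripper_force: 43.4
t: 12.45
eef_pos: [594.3, 342.2, 106.1]
tcp_rot: [-0.098, 3.139, 0.001]
contact_force: [-0.5, -0.2, 5.4]
gripper_width: 17.6
gripper_force: 43.6
```

```bash
python3 -m handwheel '[[[0,0,20,0],[0,0,50,0],[0,0,80,0],[0,0,105,0],[0,0,105,0]]]' - 60; python3 -m handwheel '[[[-4,-25,0,0],[-10,-65,0,0],[-17,-110,0,0],[-24,-155,0,0],[-31,-200,0,0]]]'; python3 -m handwheel '[[[-7,-45,0,0],[-14,-90,0,0],[-20,-130,0,0],[-23,-150,0,0],[-23,-150,0,0]]]'; python3 -m handwheel '[[[0,0,0,0],[0,0,0,0],[0,0,0,0],[0,0,0,0],[0,0,0,0]]]'; cat > g.py <<'E'
from m import *
import sys
k=sys.argv[1]; o=[]
for n in ['scene','top']:
    c=cam(n);W=cloud(c); im=c['image']; s=sensors.state(); e=np.array(s['eef_pos'])
    u,v=px(c,[e[0],e[1],e[2]-60])[0].astype(int); u=min(max(u,50),590); v=min(max(v,50),430)
    o.append(cv2.resize(im[v-50:v+50,u-50:u+50],(400,400),interpolation=3))
    X,Y,Z=W[...,0],W[...,1],W[...,2]
    for z0 in np.arange(e[2]-92,e[2]-10,8):
        with np.errstate(invalid='ignore'): m=(abs(X-e[0])<30)&(abs(Y-e[1])<30)&(Z>z0)&(Z<z0+8)&(Z>25)
        if m.sum(): print(n,round(z0),m.sum(),np.round(np.percentile(X[m],[0,50,100]),1),np.round(np.percentile(Y[m],[0,50,100]),1))
cv2.imwrite(f'pics/g{k}.png',np.hstack(o)); print(e,s['tcp_rot'],s['contact_force'])
E
python3 g.py 1
```

```text
t: 12.95
eef_pos: [595.1, 342.6, 214.0]
tcp_rot: [-0.098, 3.135, 0.004]
contact_force: [0.9, 0.9, -0.2]
gripper_width: 17.5
gripper_force: 59.5
t: 13.45
eef_pos: [561.8, 140.3, 209.0]
tcp_rot: [0.098, -3.138, 0.001]
contact_force: [0.7, -1.0, -0.7]
gripper_width: 17.2
gripper_force: 59.4
t: 13.95
eef_pos: [538.9, -10.5, 209.4]
tcp_rot: [0.092, -3.139, 0.001]
contact_force: [0.1, 1.2, -0.7]
gripper_width: 17.5
gripper_force: 59.5
t: 14.45
eef_pos: [540.0, -7.4, 210.2]
tcp_rot: [0.099, -3.14, 0.0]
contact_force: [-0.1, 0.1, -1.4]
gripper_width: 17.1
gripper_force: 59.5
scene 118 5 [540.1 541.  542.8] [-10.5  -8.5  -6.5]
scene 126 2 [540.9 542.2 543.5] [-10.8  -9.   -7.2]
scene 134 9 [542.3 544.1 544.7] [-13.7  -9.6  -3.8]
scene 142 15 [539.4 543.9 545.9] [-14.4 -10.1  -4.1]
scene 150 13 [538.3 544.1 544.8] [-14.6  -9.1  -3.3]
scene 158 10 [542.1 543.8 544.8] [-13.4  -7.7  -3.8]
scene 166 9 [543.1 543.9 545.5] [-14.  -10.2  -4.3]
scene 182 36 [533.6 547.3 552.9] [-21.1  -9.5   3.5]
scene 190 42 [535.6 547.5 553.8] [-21.3 -11.    1.4]
scene 198 21 [546.3 547.7 549.1] [-16.4 -10.4  -1.2]
[539.96099661  -7.66196559 210.25697447] [-9.86971391e-02  3.14003637e+00 -1.26473088e-04] [-0.2716914  -0.28615779 -0.51728872]
```

View pics/g1.png

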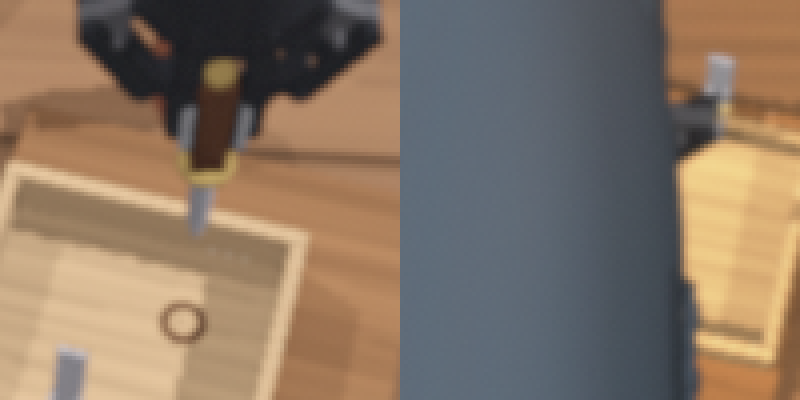

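```bash
python3 -m handwheel '[[[2,1,-25,0],[2,1,-50,0],[2,1,-70,0],[2,1,-82,0],[2,1,-88,0]]]'; python3 -m handwheel '[[[0,0,-2,0],[0,0,-4,0],[0,0,-6,0],[0,0,-8,0],[0,0,-10,0]]]';python3 -m handwheel '[[[0,0,0,0],[0,0,0,0],[0,0,0,0],[0,0,0,0],[0,0,0,0]]]'
```

```text
t: 15.05
eef_pos: [541.5, -7.0, 121.4]
tcp_rot: [0.098, -3.139, 0.0]
contact_force: [0.6, -0.1, -1.3]
gripper_width: 17.1
gripper_force: 59.5
t: 15.55
eef_pos: [542.1, -7.1, 112.5]
tcp_rot: [-0.098, 3.139, -0.0]
contact_force: [0.4, -0.3, -0.7]
gripper_width: 17.3
gripper_force: 59.5
t: 16.05
eef_pos: [542.0, -7.0, 112.3]
tcp_rot: [-0.098, 3.14, -0.0]
contact_force: [1.4, -0.1, -1.1]
gripper_width: 17.1
gripper_force: 59.5
```

```bash
python3 -m handwheel '[[[0,0,-1,0],[0,0,-2,0],[0,0,-3,0],[0,0,-4,0],[0,0,-4,0]]]'; python3 -m handwheel '[[[0,0,-1,0],[0,0,-2,0],[0,0,-3,0],[0,0,-4,0],[0,0,-4,0]]]'; python3 -m handwheel '[[[0,0,0,0],[0,0,0,0],[0,0,0,0],[0,0,0,0],[0,0,0,0]]]'; python3 g.py 2; python3 -c "
from h import *
for i in range(8):
  cam('scene'); print(sensors.state()['contact_force'].round(1))"
```

```text
t: 16.55
eef_pos: [542.0, -7.1, 108.2]
tcp_rot: [-0.098, 3.14, -0.0]
contact_force: [-0.0, 0.5, 1.6]
gripper_width: 17.1
gripper_force: 59.5
t: 17.05
eef_pos: [542.0, -7.0, 104.2]
tcp_rot: [-0.098, 3.14, -0.0]
contact_force: [0.3, -0.0, 2.2]
gripper_width: 17.1
gripper_force: 59.6
t: 17.55
eef_pos: [542.0, -7.1, 104.3]
tcp_rot: [-0.098, 3.14, -0.0]
contact_force: [-0.2, 0.2, 2.3]
gripper_width: 17.3
gripper_force: 59.6
scene 20 10 [528.9 552.5 568.8] [-36.  -11.4  12.2]
scene 28 7 [540.2 543.9 547.2] [-14.5 -12.   -3.5]
scene 36 8 [544.3 545.7 549. ] [-12.6  -9.2  -4.1]
scene 44 10 [543.6 546.2 547.6] [-13.4  -9.9  -4.8]
scene 52 10 [542.9 546.  547. ] [-14.   -8.4  -3.3]
scene 60 4 [545.7 546.6 548.3] [-12.1 -11.   -5.6]
scene 76 29 [539.3 548.9 555.1] [-21.9  -9.1   5.2]
scene 84 30 [540.  549.9 554. ] [-22.1 -10.6   2.9]
scene 92 18 [548.5 549.8 551.5] [-16.6  -8.1  -0.3]
[541.93925559  -7.07646554 104.29210614] [-9.76205846e-02  3.14002766e+00 -1.75177816e-04] [-0.62798033 -0.50905743  2.75200128]
[0.  0.3 1.8]
[1.5 0.9 2.2]
[0.4 1.  2.5]
[ 1.  -0.1  2.1]
[ 0.8 -0.   1.3]
[-0.1 -0.3  2.2]
[ 1.  -0.1  1.1]
[0.7 0.9 2.3]
```

View pics/g2.png

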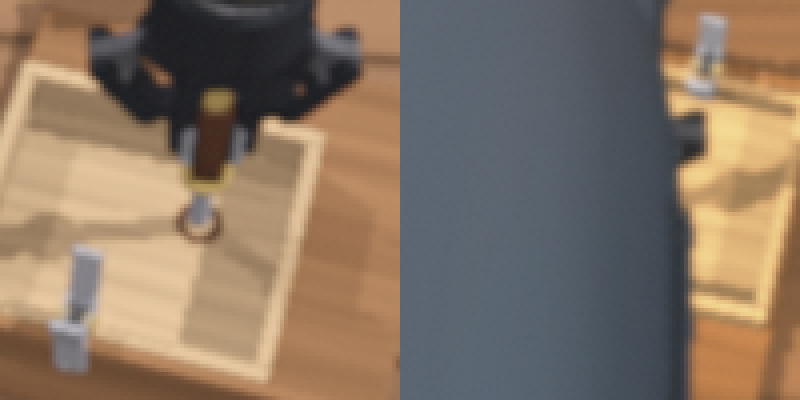

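The gauge stands upright in the ring at the right height. The net push is about 3 N, which is half-way in. The clip is still pinching, so I hand in.

```bash
python3 -c "
from plant import bot; print(bot.finish_job())"
```

```text
the job is handed in; nothing more can be done
None
```

I handed the job in with the clip let go and pinching the tray wall and fence, and the gauge held upright in the ring with the plunger pressed about half-way in (about 3 N); the hand-in returned no verdict.

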